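# Pry the spring clip off a laundry-trolley wheel

### The arm

A 7-joint arm with a two-finger parallel gripper is mounted at the origin on the work surface. World frame = base frame: x ahead of the robot, y to its left, z up, the work surface at z = 0. Lengths are in m, angles in rad, forces in N, time in s.
With the tool pointing down it reaches from about 0.4 to 0.85 m from the base axis. Payload 10.4 kg.
Tool frame: the origin (TCP) lies midway between the tips of the shut fingers; the grasp point (between the pads) lies 19 mm behind it (r.tcp_to_grasp is the z of the grasp point in the tool frame, in m); z points along the fingers, x is the direction in which the jaws open and shut, and the axes are right-handed (so a half turn about z gives the same grasp; the last joint's range is limited). The gripper opens to 87 mm and grips with 3 to 60 N. Pads are 19 mm wide; open, the fingers measure 117 mm over their backs; the gripper's body (75 mm by 190 mm) begins 51 mm behind the grasp point.
Start: joints at [1.09, 0.332, -0.065, 1.46, 0.022, 1.35, -0.088], TCP at [0.276, -0.561, 0.223] pointing down, gripper open.
Joint ranges: [-2.6, 2.6], [-0.5, 2.12], [-1.47, 1.34], [0.16, 2.42], [-1.27, 4.41], [0.06, 2.06], [-2.6, 2.6]. Speed limits (rad/s): [2.22, 2.22, 2.79, 2.79, 3.14, 3.14, 3.14].

### API

Orientations are given as a unit quaternion [x, y, z, w].
In Python, from bench import r, camera, close_job gives the robot as it stands. The module is installed in compiled form; this text tells all that it offers.
- The arm moves only by the shell command python3 -m crank 'ROWS' [FORCE]. ROWS is JSON, a list of rows, each an object of numbers: "x", "y", "z": the shift along the tool's x, y, z scaled (see below); "ax", "ay", "az": the turn, a rotation vector about the tool's x, y, z scaled (see below); "claw": the closure, from -1 (fully open) to 1 (shut), so that 0 is half open. A call has exactly 5 rows; each row is the pose to reach, as a shift and turn from the pose commanded when the call began, along the tool's axes at that moment; what a row does not reach only later rows make up. The controller multiplies each number of a shift by 1 m and each number of a turn by 2 rad. A row lasts 1/12 s, in which the tool goes at most 41.7 mm and 7.16 degrees, less where a joint would pass 70% of its speed; a pose out of reach is approached as far as the arm can. A call with a number of a shift or a turn outside -1 to 1 is refused whole. A call with a gripper value outside its range is refused whole. The fingers move at their own pace and stop on an object; FORCE is the grip in N (left out, the last holds). Time passes only in rows, so rows that repeat a pose let the fingers close, or fill a call up. It gives the time, the measured TCP pose, the force and the opening at its end, in the units of the state.
- r.read_state(): the state, without advancing time (a new reading comes with each control period).
- camera(name): name is "scene" or "top" or "wrist"; returns a dict with "color" (384x512x3 uint8, blue, green, red), "fx", "fy", "cx", "cy" (pixels), "D" ([k1, k2, p1, p2, k3] as OpenCV has them; the pictures are not rectified), "eye" and "orientation" of the camera in the world. Camera axes: x right, y down, z forward; pixel columns grow to the right and rows downward; lengths in m; the calibration is good to about 2 mm. A picture is of the moment at which its call begins. There is no depth.
- close_job(): hands the job in, once; it reports no verdict.
The state is a dict: "time": time; "joint_positions": joint angles; "joint_vel": joint speeds; "joint_torque": joint torques, N m; "ee_pos": TCP position; "eef_rot": TCP orientation; "ft_force": force on the tool from outside, world axes, zero at the start; "torque": the same for the moment, N m; "width": finger opening in m.
Only numpy, scipy, OpenCV 4.12 (cv2) and the standard library are available. Lean on these libraries where they do the work, as an engineer would, in place of code of your own. Each camera call takes 0.05 s, during which the arm holds its last target. There are 200 camera calls.

### The job

The laundry trolley's wheel has to come off: take the hooked pick from the upturned crate, feel its hook down into the eye of the sprung wire clip in the axle's groove, and ease the clip out sideways, keeping the hook lightly pressed on the washer and pulling slowly, no harder than the spring needs, until the clip is quite clear of the axle and lies in the dished face of the wheel. Touch wheel and clip with the pick only, without gouging or bending them. Then lay the pick back down on top of the crate and leave everything else where it is.

Things in the scene. Friction and masses are not known exactly. Their poses are not given: they have to be found in the camera images.
- axle (a point): Point on the axis of the upright steel axle that carries the wheel, level with the top of the steel thrust washer (56 mm across, 76 mm above the table); z up. Above the washer the axle has a groove 4.2 mm high (root 16 mm diameter), then a head 20 mm in diameter and 5 mm high: the axle ends 9.2 mm above this point.
- clip: Sprung omega clip of 3 mm steel wire lying level in the groove, on the washer. Origin: its underside, on the axle's axis while seated. Its -x points to the closed eye, roughly to the robot; the mouth (+x) ends 12.5 mm from the origin; 23 mm wide. It comes off only along its -x: about 10 to 16 N for some 7 mm, then its arms let go, it jumps on 5 to 15 mm and drags easily. Off that line it jams.
- eye (a point): Middle of the opening in the clip's eye, 15 mm from the clip's origin along its -x, at half the wire's height (1.5 mm above the washer). Axes as the clip's. From the axle head to the outer wire the opening is 10 mm long (10 to 20 mm from the clip's origin) and about 11 mm wide; the outer wire's centre line lies 21.5 mm from the origin.
- pick_grip (a point): Point to hold the hooked pick (70 g): front part of its dark wooden handle, on its centre line. The handle is a flat-sided bar 100 long, 16 wide, 20 mm high, from 78 mm behind this point to 22 mm ahead; x points along it to the hook, z up while the hook hangs down. It lies on the crate, hook over the edge. It gives in the grip: the hook rides up under load, and springs back down on release.
- pick_nose (a point): Front end of the brass collet, 28 mm ahead of pick_grip. A 6 mm rod comes straight out of it and ends in the hook, a 4 mm round-ended rod bent square down to 30 mm below this point. The rod is clamped differently each time: the hook's axis lies 8 to 28 mm ahead of this point and is not measured: look or feel. Press it on the washer with about 5 N before pulling, or it rides over the wire.
- crate: Small pine crate upside down, fixed, 200 (x) x 150 (y) x 55 mm high; origin at the centre of its underside on the table; flat slatted top at 55 mm.
- wheel: Grey plastic wheel with black tyre, 160 mm diameter, lying flat round the axle, free to turn; origin on the axle's axis, 41 mm below the washer's top. Its flat grey face is flush with the washer's top out to 66 mm from the axis; the rubber tyre round it (66 to 80 mm from the axis) stands 6 mm proud, so that the face is a shallow dish.
- chassis: Fixed grey square-tube trolley chassis that carries the axle and wheel, about 190 x 360 mm of 30 mm tube, lying flat on the table; origin on the table under the wheel's axle. A second axle, bare, its wheel already off, stands 270 mm along this frame's y axis, 85 mm high.
- scrub_brush: Bystander: black scrub brush, 150 x 55 x 53 mm, on the table; origin under its centre.
- scoop: Bystander: steel scoop, 200 mm long, on the table.
- screwdriver: Bystander: straight screwdriver with black handle, 200 mm long, lying on the table.
- soap: Bystander: cream bar of soap, 85 x 50 x 30 mm.
- spare_washer: Bystander: loose steel washer, 56 mm diameter, 3 mm thick, flat on the table.
- detergent: Bystander: white plastic bottle, 72 mm diameter, 210 mm high, standing.
Not all that is in view belongs to the job. Of the things that look like the part that bears pick_grip, the middle-sized one is meant.

How it is judged:
By the outcome, as a careful person would: the job done as asked, in the order asked, and still so for the second after the job is handed in, with the robot touching nothing.
It also fails if it takes over 72 s, if anything falls off the work surface, if the arm or the gripper's body presses on something with over 40 N, if the wrist force passes 120 N, or if a joint passes its speed limit or range.

## Working session

There is one attempt and no reset: what is moved stays moved. The work goes in short steps, Python scripts to look and compute and a shell command to move; the robot and the scene stay as the last step left them, time stands still between calls to the robot, and variables do not carry over. Pictures are saved under pics/ and viewed, about 8 in all and at most 12, crops included, and the job is handed in when it is done.

```bash
mkdir -p pics; cat > h.py <<'E'
import numpy as np, cv2
from scipy.spatial.transform import Rotation as R
def ray(c,uv):
    K=np.array([[c["fx"],0,c["cx"]],[0,c["fy"],c["cy"]],[0,0,1.]])
    p=cv2.undistortPoints(np.array(uv,float).reshape(-1,1,2),K,np.array(c["D"],float)).reshape(-1,2)
    d=np.c_[p,np.ones(len(p))]@R.from_quat(c["orientation"]).as_matrix().T
    return np.array(c["eye"]),d
def onz(c,uv,z):
    e,d=ray(c,uv); return e+d*((z-e[2])/d[:,2])[:,None]
def proj(c,P):
    P=(np.atleast_2d(P)-np.array(c["eye"]))@R.from_quat(c["orientation"]).as_matrix()
    K=np.array([[c["fx"],0,c["cx"]],[0,c["fy"],c["cy"]],[0,0,1.]])
    return cv2.projectPoints(P,np.zeros(3),np.zeros(3),K,np.array(c["D"],float))[0].reshape(-1,2)
def tri(c1,u1,c2,u2):
    e1,d1=ray(c1,[u1]);e2,d2=ray(c2,[u2]);d1=d1[0];d2=d2[0]
    s=np.linalg.lstsq(np.c_[d1,-d2],e2-e1,rcond=None)[0]
    a=e1+s[0]*d1;b=e2+s[1]*d2
    return (a+b)/2,np.linalg.norm(a-b)
E
python3 - <<'E'
from bench import r,camera
import cv2,pickle,numpy as np
cs={n:camera(n) for n in("scene","top","wrist")}
pickle.dump(cs,open("c0.pkl","wb"))
for n in cs: print(n,cs[n]["fx"],np.round(cs[n]["eye"],3),np.round(cs[n]["orientation"],3))
cv2.imwrite("pics/a_top.png",cv2.resize(cs["top"]["color"],(800,600),interpolation=cv2.INTER_CUBIC))
cv2.imwrite("pics/a_scene.png",cv2.resize(cs["scene"]["color"],(800,600),interpolation=cv2.INTER_CUBIC))
s=r.read_state();print(s,r.tcp_to_grasp)
E
```

```text
scene 449.11243032521054 [ 1.133 -0.776  0.968] [ 0.861  0.332 -0.129 -0.362]
top 430.47988231629824 [ 0.408 -0.092  1.384] [ 0.715 -0.697  0.036 -0.044]
wrist 301.9377696809119 [ 0.343 -0.528  0.384] [ 0.841 -0.523 -0.073  0.117]
{'time': 0.15, 'joint_positions': array([ 1.09040985,  0.33272392, -0.06469716,  1.46072702,  0.02157557,
        1.3498986 , -0.08849045]), 'joint_vel': array([-0.00034662, -0.00156438,  0.00110986, -0.00116413,  0.00067225,
       -0.0004153 ,  0.00060949]), 'joint_torque': array([ 9.64073297e-04, -6.23630118e+01,  2.50377977e-02, -3.90142572e+01,
       -6.12168037e-02,  3.72847239e-02,  5.21321022e-05]), 'ee_pos': array([ 0.27610745, -0.56038702,  0.22194863]), 'eef_rot': array([ 8.49111095e-01, -5.28214035e-01, -4.57034015e-04, -2.71314785e-04]), 'ft_force': array([-0.00456319, -0.32842974,  0.51717051]), 'torque': array([ 0.01782895, -0.00978887,  0.00033946]), 'width': 0.08709695030739227} -0.0187
```

View pics/a_top.png

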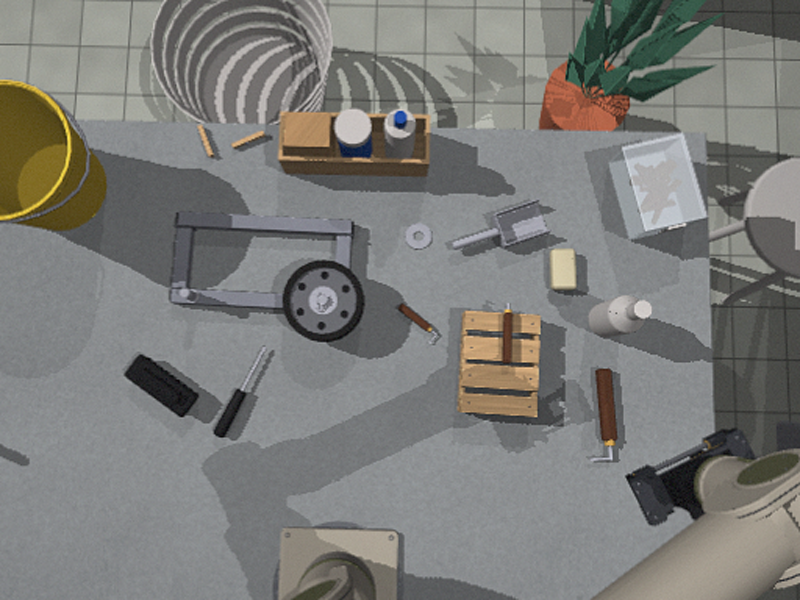

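View pics/a_scene.png

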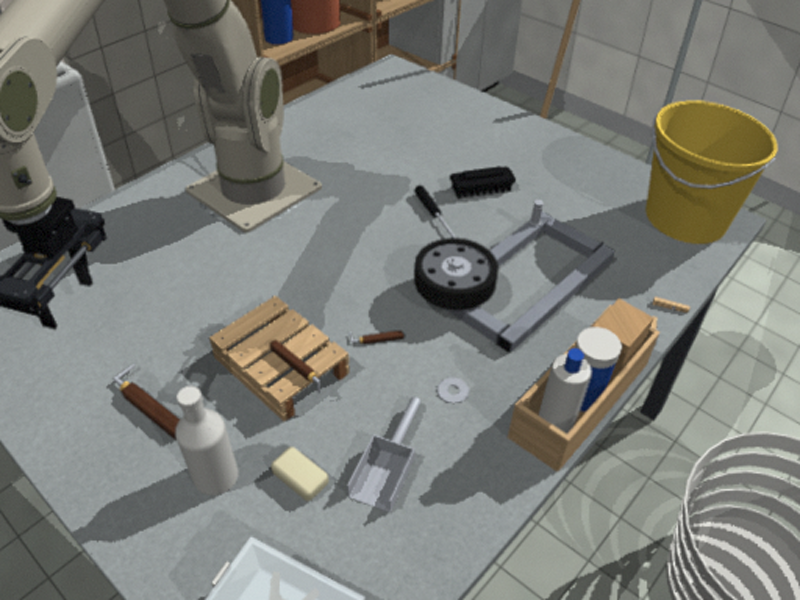

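Candidates (top view, 800-wide pixels): large pick lying on the table (607,405); pick on the crate (507,337); small pick on the table (417,320). The one on the crate is the middle-sized one, as described. I'll check it in a close crop and measure.

```bash
python3 - <<'E'
import pickle,cv2,numpy as np
from h import *
cs=pickle.load(open("c0.pkl","rb"))
t=cs["top"];im=t["color"];hsv=cv2.cvtColor(im,cv2.COLOR_BGR2HSV)
m=((hsv[...,0]<14)&(hsv[...,1]>110)&(hsv[...,2]<150)).astype(np.uint8)
n,l,st,ce=cv2.connectedComponentsWithStats(m)
for i in range(1,n):
    if st[i,4]>40:
        pts=np.argwhere(l==i)[:,::-1].astype(np.float32)
        b=cv2.boxPoints(cv2.minAreaRect(pts)); print(i,st[i],np.round(onz(t,b,0.075),3).tolist())
# wheel washer / tyre
for z,u in((.082,(323,300)),(.076,(322,299))): print(onz(t,[np.array(u)*.64],z))
print("crate",onz(t,np.array([[462,311],[541,313],[538,416],[459,413]])*.64,.055))
g=cv2.resize(im[180:275,285:400],None,fx=5,fy=5,interpolation=cv2.INTER_CUBIC)[:,:575]
k=cv2.resize(im[150:230,165:245],None,fx=5,fy=5,interpolation=cv2.INTER_CUBIC)
k=cv2.copyMakeBorder(k,0,g.shape[0]-k.shape[0],0,0,cv2.BORDER_CONSTANT)
s=np.hstack([g,k]);cv2.imwrite("pics/b.png",cv2.resize(s,(800,int(s.shape[0]*800/s.shape[1]))))
for n in cs:
  if n=="wrist":
    T=R.from_quat([.849111,-.528214,-.000457,-.000271]);print("wrist in tool",T.inv().apply(np.array(cs[n]["eye"])-[.27611,-.56039,.22195]),(T.inv()*R.from_quat(cs[n]["orientation"])).as_matrix().round(3))
    print(T.as_matrix().round(3))
E
```

```text
17 [369  55  34  26 284] [[0.972, -0.449, 0.075], [1.032, -0.476, 0.075], [0.987, -0.568, 0.075], [0.927, -0.541, 0.075]]
20 [345  58  16  25 133] [[0.985, -0.358, 0.075], [1.002, -0.398, 0.075], [0.922, -0.428, 0.075], [0.905, -0.388, 0.075]]
39 [255 195  20  16  91] [[0.55, -0.104, 0.075], [0.56, -0.111, 0.075], [0.521, -0.166, 0.075], [0.51, -0.159, 0.075]]
40 [322 200   6  32 161] [[0.546, -0.311, 0.075], [0.547, -0.326, 0.075], [0.453, -0.326, 0.075], [0.452, -0.311, 0.075]]
41 [381 236  14  46 426] [[0.441, -0.488, 0.075], [0.444, -0.516, 0.075], [0.31, -0.527, 0.075], [0.306, -0.499, 0.075]]
[[0.56175696 0.04153039 0.082     ]]
[[0.56439027 0.04417594 0.076     ]]
crate [[ 0.54955702 -0.23249031  0.055     ]
 [ 0.54933844 -0.3887143   0.055     ]
 [ 0.34769086 -0.3824774   0.055     ]
 [ 0.34944686 -0.22894092  0.055     ]]
wrist in tool [ 0.00029774 -0.07427793 -0.16160211] [[ 1.    -0.001  0.   ]
 [ 0.001  0.962  0.273]
 [-0.001 -0.273  0.962]]
[[ 0.442 -0.897 -0.   ]
 [-0.897 -0.442  0.001]
 [-0.001  0.    -1.   ]]
```

View pics/b.png

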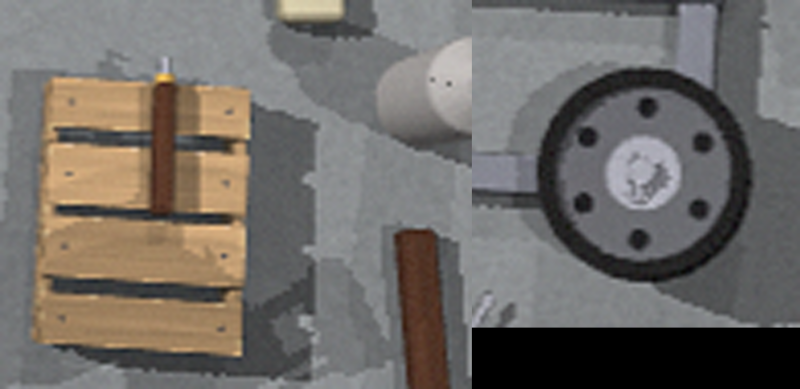

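Top crop: the pick lies on the crate with its handle along world x. Its hook hangs over the far (+x) edge, at crop (163,65). The wheel is at crop (643,172), and its clip isn't resolved from here. Next I'll move above the pick with the wrist camera on the hook side.

```bash
python3 -m crank '[{"x":-0.011,"y":-0.033,"az":0.046,"claw":-1},{"x":-0.022,"y":-0.066,"az":0.092,"claw":-1},{"x":-0.033,"y":-0.1,"az":0.137,"claw":-1},{"x":-0.044,"y":-0.133,"az":0.183,"claw":-1},{"x":-0.053,"y":-0.166,"az":0.2287,"claw":-1}]'
python3 -m crank '[{"x":-0.024,"y":-0.025,"claw":-1},{"x":-0.048,"y":-0.05,"claw":-1},{"x":-0.072,"y":-0.075,"claw":-1},{"x":-0.096,"y":-0.1,"claw":-1},{"x":-0.121,"y":-0.125,"claw":-1}]'
python3 - <<'E'
from bench import r,camera
import cv2,pickle
from h import *
c=camera("wrist");pickle.dump(c,open("c1.pkl","wb"))
s=r.read_state();print(s["time"],s["ee_pos"],R.from_quat(s["eef_rot"]).as_matrix().round(3),s["joint_positions"].round(2))
cv2.imwrite("pics/c.png",cv2.resize(c["color"],(800,600),interpolation=cv2.INTER_CUBIC))
t=pickle.load(open("c0.pkl","rb"))["top"];print(onz(t,[np.array([642,310])*.64],.21))
E
```

```text
0.2 [ 0.27612373 -0.56045152  0.22209445] [[ 0.442 -0.897 -0.   ]
 [-0.897 -0.442  0.001]
 [-0.001  0.    -1.   ]] [ 1.09  0.33 -0.06  1.46  0.02  1.35 -0.09]
[[ 0.54242671 -0.5297267   0.21      ]]schema error: expected keys x, y, z, ax, ay, az, claw
schema error: expected keys x, y, z, ax, ay, az, claw
```

View pics/c.png

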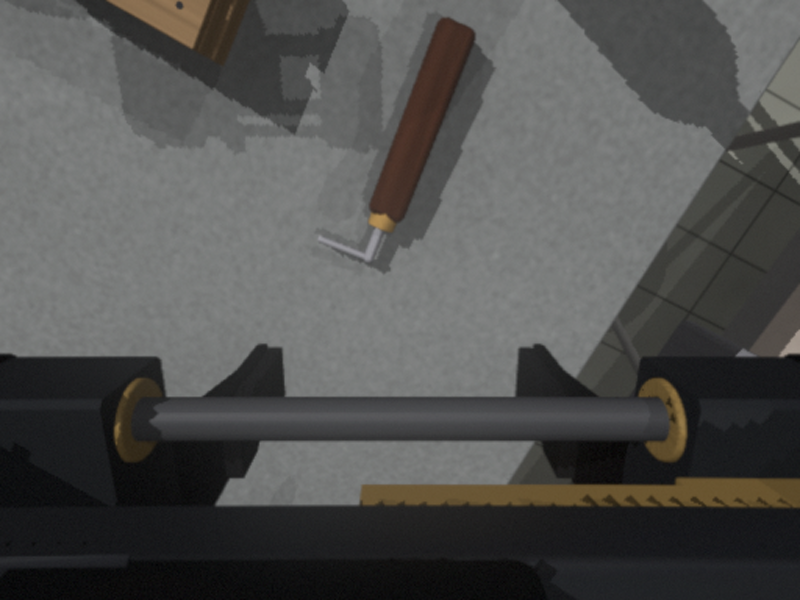

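The arm didn't move, because every row must carry all seven keys. This view shows only the large pick on the table at (420,140). Retrying with full rows.

```bash
python3 -m crank '[{"x":-0.011,"y":-0.033,"z":0,"ax":0,"ay":0,"az":0.046,"claw":-1},{"x":-0.022,"y":-0.066,"z":0,"ax":0,"ay":0,"az":0.092,"claw":-1},{"x":-0.033,"y":-0.1,"z":0,"ax":0,"ay":0,"az":0.137,"claw":-1},{"x":-0.044,"y":-0.133,"z":0,"ax":0,"ay":0,"az":0.183,"claw":-1},{"x":-0.053,"y":-0.166,"z":0,"ax":0,"ay":0,"az":0.2287,"claw":-1}]'
python3 -m crank '[{"x":-0.024,"y":-0.025,"z":0,"ax":0,"ay":0,"az":0,"claw":-1},{"x":-0.048,"y":-0.05,"z":0,"ax":0,"ay":0,"az":0,"claw":-1},{"x":-0.072,"y":-0.075,"z":0,"ax":0,"ay":0,"az":0,"claw":-1},{"x":-0.096,"y":-0.1,"z":0,"ax":0,"ay":0,"az":0,"claw":-1},{"x":-0.121,"y":-0.125,"z":0,"ax":0,"ay":0,"az":0,"claw":-1}]'
python3 - <<'E'
from bench import r,camera
import cv2,pickle
from h import *
c=camera("wrist");pickle.dump(c,open("c1.pkl","wb"))
s=r.read_state();print(s["time"],s["ee_pos"],R.from_quat(s["eef_rot"]).as_matrix().round(3),s["joint_positions"].round(2))
cv2.imwrite("pics/c2.png",cv2.resize(c["color"],(800,600),interpolation=cv2.INTER_CUBIC))
E
```

```text
time: 0.62
ee_pos: [0.4026, -0.4382, 0.2225]
eef_rot: [-0.706, 0.709, 0.0, 0.0]
ft_force: [-0.0, -0.5, 0.0]
width: 0.0871
time: 1.03
ee_pos: [0.5276, -0.3175, 0.2225]
eef_rot: [0.707, -0.707, 0.0, 0.0]
ft_force: [-0.3, -0.2, 0.6]
width: 0.0871
1.0833 [ 0.53306599 -0.30966253  0.22226308] [[ 0.009 -1.     0.002]
 [-1.    -0.009  0.004]
 [-0.004 -0.003 -1.   ]] [ 0.62  0.32 -0.21  1.48  0.06  1.35 -1.15]
```

View pics/c2.png

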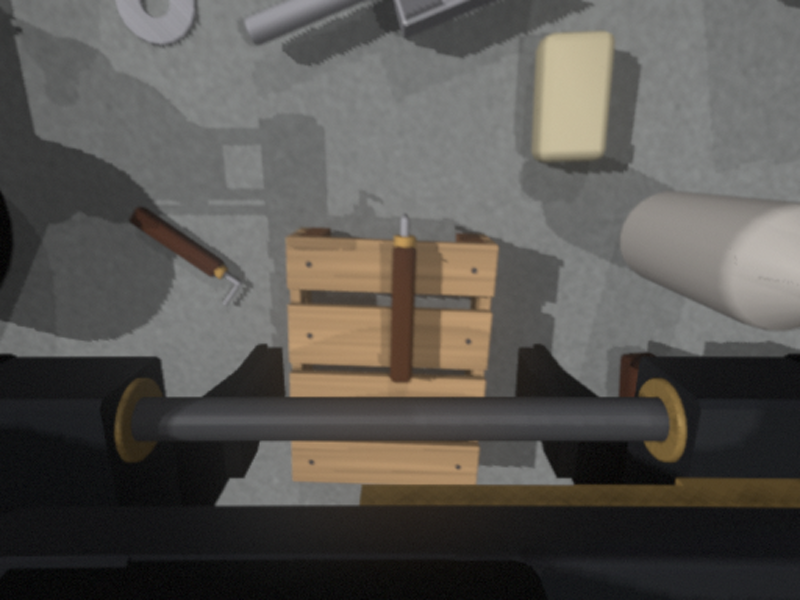

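Wrist view: pick handle from (403,247) to (400,381), collet at (404,240), rod end at (404,215). The crate is clear on both sides and the bottle is off to the right.

```bash
python3 - <<'E'
import pickle
from h import *
c=pickle.load(open("c1.pkl","rb"));print(c["eye"])
im=c["color"];h=cv2.cvtColor(im,cv2.COLOR_BGR2HSV)
m=((h[...,0]<14)&(h[...,1]>100)&(h[...,2]<130)).astype(np.uint8);m[:, :240]=0;m[:,275:]=0;m[:150]=0;m[248:]=0
ys,xs=np.nonzero(m)
L=np.array([[xs[ys==y].min(),xs[ys==y].max()+1,y+.5] for y in range(ys.min()+3,ys.max()-3)])
a=onz(c,L[:,[0,2]]-[.5,.5],.075);b=onz(c,L[:,[1,2]]-[.5,.5],.075);mid=(a+b)/2
p=np.polyfit(mid[:,0],mid[:,1],1);print("yaw deg",np.degrees(np.arctan(p[0])),"y@.526",np.polyval(p,.526),"width",np.mean(a[:,1]-b[:,1]))
print("ends z.075",onz(c,[[256,ys.min()-.5],[256,ys.max()+.5]],.075))
print("collet/rod z.065",onz(c,np.array([[404,235.5],[404,215]])*.64,.068))
print("bottle left edge",onz(c,[[621*.64,240*.64]],.1))
from bench import r;print(r.read_state()["ee_pos"])
E
```

```text
[ 0.60201423 -0.31787602  0.38420292]
yaw deg -1.4317701592359204 y@.526 -0.3200456648935164 width 0.014426429930648861
ends z.075 [[ 0.5486067  -0.31841758  0.075     ]
 [ 0.45132235 -0.31835904  0.075     ]]
collet/rod z.065 [[ 0.55562984 -0.32112074  0.068     ]
 [ 0.56925192 -0.32109687  0.068     ]]
bottle left edge [[ 0.55734878 -0.45173906  0.1       ]]
[ 0.53306599 -0.30966253  0.22226308]
```

```bash
python3 -m crank '[{"x":0.001,"y":0,"z":0.03,"ax":0,"ay":0,"az":0.006,"claw":-1},{"x":0.002,"y":0,"z":0.06,"ax":0,"ay":0,"az":0.012,"claw":-1},{"x":0.0022,"y":0,"z":0.09,"ax":0,"ay":0,"az":0.012,"claw":-1},{"x":0.0022,"y":0,"z":0.12,"ax":0,"ay":0,"az":0.012,"claw":-1},{"x":0.0022,"y":0,"z":0.14,"ax":0,"ay":0,"az":0.012,"claw":-1}]'
python3 -m crank '[{"x":0,"y":0,"z":0.005,"ax":0,"ay":0,"az":0,"claw":-1},{"x":0,"y":0,"z":0.012,"ax":0,"ay":0,"az":0,"claw":-1},{"x":0,"y":0,"z":0.018,"ax":0,"ay":0,"az":0,"claw":-1},{"x":0,"y":0,"z":0.023,"ax":0,"ay":0,"az":0,"claw":-1},{"x":0,"y":0,"z":0.0245,"ax":0,"ay":0,"az":0,"claw":-1}]'
python3 -m crank '[{"x":0,"y":0,"z":0,"ax":0,"ay":0,"az":0,"claw":-1},{"x":0,"y":0,"z":0,"ax":0,"ay":0,"az":0,"claw":-1},{"x":0,"y":0,"z":0,"ax":0,"ay":0,"az":0,"claw":-0.2},{"x":0,"y":0,"z":0,"ax":0,"ay":0,"az":0,"claw":0.4},{"x":0,"y":0,"z":0,"ax":0,"ay":0,"az":0,"claw":1}]' 50
python3 -m crank '[{"x":0,"y":0,"z":0,"ax":0,"ay":0,"az":0,"claw":1},{"x":0,"y":0,"z":0,"ax":0,"ay":0,"az":0,"claw":1},{"x":0,"y":0,"z":0,"ax":0,"ay":0,"az":0,"claw":1},{"x":0,"y":0,"z":0,"ax":0,"ay":0,"az":0,"claw":1},{"x":0,"y":0,"z":0,"ax":0,"ay":0,"az":0,"claw":1}]' 50
```

```text
time: 1.5
ee_pos: [0.5252, -0.3203, 0.0793]
eef_rot: [-0.699, 0.715, 0.002, -0.0]
ft_force: [0.2, -0.2, -0.9]
width: 0.0869
time: 1.92
ee_pos: [0.5269, -0.3211, 0.0583]
eef_rot: [-0.699, 0.715, -0.0, 0.0]
ft_force: [0.0, 0.0, 0.1]
width: 0.087
time: 2.33
ee_pos: [0.5269, -0.321, 0.0584]
eef_rot: [-0.699, 0.715, -0.0, 0.0]
ft_force: [-1.0, -0.1, -0.4]
width: 0.0744
time: 2.75
ee_pos: [0.5267, -0.3209, 0.058]
eef_rot: [-0.699, 0.715, -0.0, -0.0]
ft_force: [-0.7, 0.4, -0.8]
width: 0.0415
```

```bash
for i in 1 2; do :; done; python3 -m crank '[{"x":0,"y":0,"z":0,"ax":0,"ay":0,"az":0,"claw":1},{"x":0,"y":0,"z":0,"ax":0,"ay":0,"az":0,"claw":1},{"x":0,"y":0,"z":0,"ax":0,"ay":0,"az":0,"claw":1},{"x":0,"y":0,"z":0,"ax":0,"ay":0,"az":0,"claw":1},{"x":0,"y":0,"z":0,"ax":0,"ay":0,"az":0,"claw":1}]' 50
python3 -m crank '[{"x":0,"y":0,"z":0,"ax":0,"ay":0,"az":0,"claw":1},{"x":0,"y":0,"z":0,"ax":0,"ay":0,"az":0,"claw":1},{"x":0,"y":0,"z":-0.003,"ax":0,"ay":0,"az":0,"claw":1},{"x":0,"y":0,"z":-0.008,"ax":0,"ay":0,"az":0,"claw":1},{"x":0,"y":0,"z":-0.015,"ax":0,"ay":0,"az":0,"claw":1}]' 50
```

```text
time: 3.17
ee_pos: [0.5267, -0.3209, 0.058]
eef_rot: [-0.699, 0.715, -0.0, 0.0]
ft_force: [-0.2, 0.3, 0.9]
width: 0.0156
time: 3.58
ee_pos: [0.5264, -0.3208, 0.0732]
eef_rot: [-0.699, 0.715, 0.0, -0.0]
ft_force: [-1.0, -0.7, -0.3]
width: 0.0157
```

```bash
python3 -m crank '[{"x":0,"y":0,"z":-0.015,"ax":0,"ay":0,"az":0,"claw":1},{"x":0,"y":0,"z":-0.035,"ax":0,"ay":0,"az":0,"claw":1},{"x":0,"y":0,"z":-0.055,"ax":0,"ay":0,"az":0,"claw":1},{"x":-0.01,"y":0,"z":-0.075,"ax":0,"ay":0,"az":0,"claw":1},{"x":-0.025,"y":0,"z":-0.085,"ax":0,"ay":0,"az":0,"claw":1}]'
python3 -m crank '[{"x":-0.025,"y":0.004,"z":0,"ax":0,"ay":0,"az":0,"claw":1},{"x":-0.055,"y":0.008,"z":0,"ax":0,"ay":0,"az":0,"claw":1},{"x":-0.085,"y":0.012,"z":0,"ax":0,"ay":0,"az":0,"claw":1},{"x":-0.115,"y":0.015,"z":0,"ax":0,"ay":0,"az":0,"claw":1},{"x":-0.145,"y":0.018,"z":0,"ax":0,"ay":0,"az":0,"claw":1}]'
python3 -m crank '[{"x":-0.03,"y":0.003,"z":0,"ax":0,"ay":0,"az":0,"claw":1},{"x":-0.06,"y":0.006,"z":0,"ax":0,"ay":0,"az":0,"claw":1},{"x":-0.09,"y":0.009,"z":0,"ax":0,"ay":0,"az":0,"claw":1},{"x":-0.12,"y":0.012,"z":0,"ax":0,"ay":0,"az":0,"claw":1},{"x":-0.145,"y":0.012,"z":0,"ax":0,"ay":0,"az":0,"claw":1}]'
python3 -m crank '[{"x":-0.015,"y":0,"z":0,"ax":0,"ay":0,"az":0,"claw":1},{"x":-0.027,"y":0,"z":0,"ax":0,"ay":0,"az":0,"claw":1},{"x":-0.035,"y":0,"z":0,"ax":0,"ay":0,"az":0,"claw":1},{"x":-0.035,"y":0,"z":0,"ax":0,"ay":0,"az":0,"claw":1},{"x":-0.035,"y":0,"z":0,"ax":0,"ay":0,"az":0,"claw":1}]'
python3 - <<'E'
from bench import r,camera
import cv2,pickle
from h import *
c=camera("wrist");pickle.dump(c,open("c2.pkl","wb"))
s=r.read_state();print(s["time"],s["ee_pos"],s["eef_rot"],s["ft_force"],s["width"])
im=c["color"][0:240,130:450];cv2.imwrite("pics/d.png",cv2.resize(im,(800,600),interpolation=cv2.INTER_CUBIC))
E
```

```text
time: 4.0
ee_pos: [0.5278, -0.2974, 0.1614]
eef_rot: [-0.698, 0.716, -0.002, 0.0]
ft_force: [-0.3, -0.1, 0.1]
width: 0.0154
time: 4.42
ee_pos: [0.5122, -0.1481, 0.1582]
eef_rot: [-0.699, 0.715, -0.0, 0.0]
ft_force: [0.5, 0.7, -0.9]
width: 0.0155
time: 4.83
ee_pos: [0.5031, -0.0021, 0.1583]
eef_rot: [-0.699, 0.715, -0.0, 0.0]
ft_force: [-0.0, 0.4, -1.0]
width: 0.0155
time: 5.25
ee_pos: [0.5048, 0.0297, 0.1581]
eef_rot: [-0.699, 0.715, -0.0, -0.0]
ft_force: [-0.1, -0.5, 0.0]
width: 0.0155
5.3 [0.50484809 0.02906858 0.15802747] [-6.98545168e-01  7.15565922e-01 -1.61429056e-04 -1.84366124e-04] [-0.15664637 -0.61826844 -1.04709665] 0.015134238564813666
```

View pics/d.png

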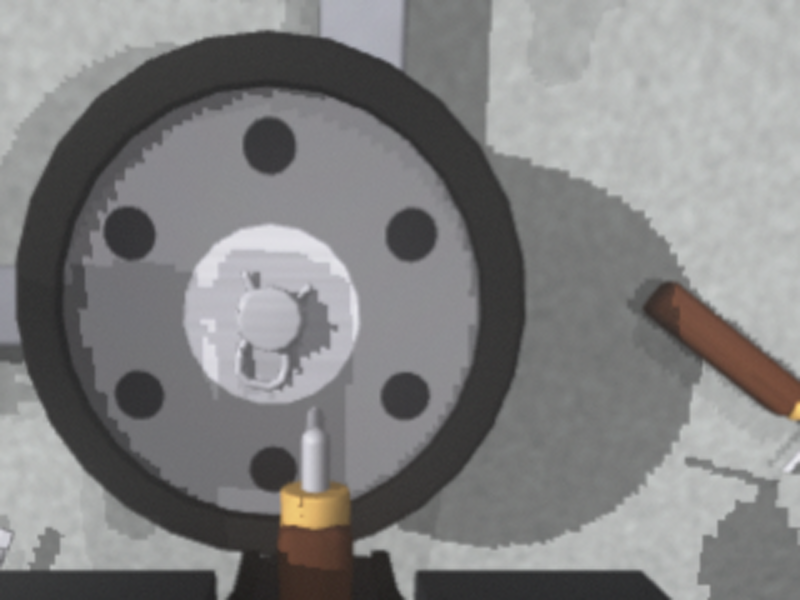

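Wrist crop: washer centre (271,315), axle head (270,320), clip mouth tips (250,275) and (308,290), eye opening (264,368), outer wire bottom (262,386). The hook tip is at (316,410) and the collet front at (315,488). The clip's -x points down and slightly left in the image.

```bash
python3 - <<'E'
import pickle
from h import *
c=pickle.load(open("c2.pkl","rb"));print(c["eye"])
f=lambda p,z:onz(c,[(np.array(p)+.0)/2.5+[130,0]],z)[0].round(4)
print("washer",f((271,315),.076),[f(p,.076) for p in((184,315),(359,315),(271,225),(271,404))])
print("tyre outer l/r",f((16,300),.08),f((526,300),.08), "top",f((270,31),.082))
print("head",f((270,320),.0852))
tips=[f((250,275),.0775),f((308,290),.0775)];print("mouth",tips,np.mean(tips,0))
print("outer wire",f((262,385),.0775),"eye l/r",f((239,362),.0775),f((289,362),.0775))
print("hook tip end",f((316,410),.136),"bend outer",f((314,431),.167),"collet",f((315,487),.168))
cv2.imwrite("pics/e.png",cv2.resize(c["color"][85:200,195:280],(592,800))[:600]) if 0 else cv2.imwrite("pics/e.png",cv2.resize(c["color"][85:190,190:300],(628,600),interpolation=cv2.INTER_CUBIC))
E
```

```text
[0.57918497 0.02773658 0.31977441]
washer [0.5634 0.0415 0.076 ] [array([0.564, 0.069, 0.076]), array([0.5627, 0.0137, 0.076 ]), array([0.5903, 0.0404, 0.076 ]), array([0.5349, 0.0427, 0.076 ])]
tyre outer l/r [0.5699 0.1198 0.08  ] [ 0.5662 -0.0377  0.08  ] top [0.6412 0.0384 0.082 ]
head [0.5625 0.0414 0.0852]
mouth [array([0.5757, 0.0475, 0.0775]), array([0.5708, 0.0296, 0.0775])] [0.57325 0.03855 0.0775 ]
outer wire [0.5414 0.0452 0.0775] eye l/r [0.549  0.0522 0.0775] [0.5486 0.0363 0.0775]
hook tip end [0.544  0.0279 0.136 ] bend outer [0.5456 0.0284 0.167 ] collet [0.5338 0.0285 0.168 ]
```

View pics/e.png

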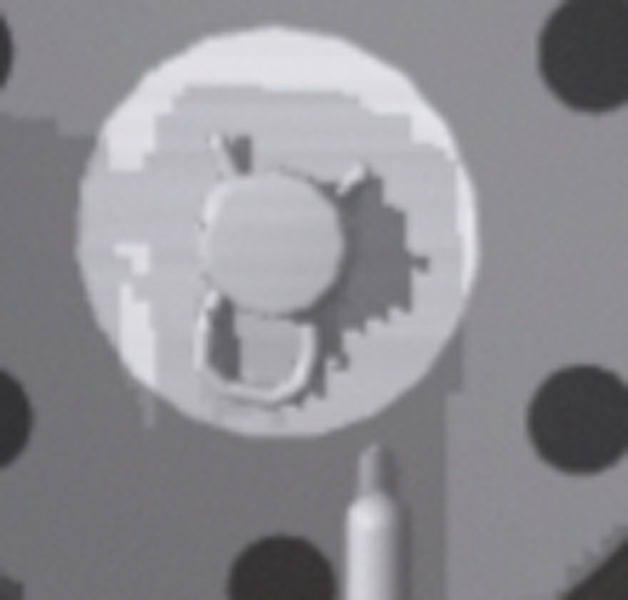

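Crop: eye side wires (203,340) and (310,345), outer wire (258,393), mouth tips (218,140) and (357,178). The clip axis is about 10° off world x, so I'll turn the pick to match and the pull will run along tool y only. Next: hover the hook over the eye.

```bash
python3 -m crank '[{"x":-0.006,"y":-0.002,"z":0.002,"ax":0,"ay":0,"az":0.02,"claw":1},{"x":-0.013,"y":-0.004,"z":0.01,"ax":0,"ay":0,"az":0.04,"claw":1},{"x":-0.019,"y":-0.0055,"z":0.02,"ax":0,"ay":0,"az":0.06,"claw":1},{"x":-0.0218,"y":-0.0061,"z":0.03,"ax":0,"ay":0,"az":0.076,"claw":1},{"x":-0.0218,"y":-0.0061,"z":0.036,"ax":0,"ay":0,"az":0.076,"claw":1}]'
python3 -m crank '[{"x":0,"y":0,"z":0,"ax":0,"ay":0,"az":0,"claw":1},{"x":0,"y":0,"z":0,"ax":0,"ay":0,"az":0,"claw":1},{"x":0,"y":0,"z":0,"ax":0,"ay":0,"az":0,"claw":1},{"x":0,"y":0,"z":0,"ax":0,"ay":0,"az":0,"claw":1},{"x":0,"y":0,"z":0,"ax":0,"ay":0,"az":0,"claw":1}]'
python3 - <<'E'
from bench import r,camera
import cv2,pickle
from h import *
c=camera("wrist");pickle.dump(c,open("c3.pkl","wb"))
s=r.read_state();print(s["time"],s["ee_pos"],s["eef_rot"],s["ft_force"])
p=proj(c,[[.5484,.0441,.0775],[.5632,.0415,.076]]);print(p)
x,y=p[0].astype(int);x0,y0=x-55,y-55
im=cv2.resize(c["color"][max(y0,0):max(y0,0)+110,x0:x0+110],(600,600),interpolation=cv2.INTER_CUBIC);print(x0,y0);cv2.imwrite("pics/f.png",im)
E
```

```text
time: 5.72
ee_pos: [0.5113, 0.0509, 0.121]
eef_rot: [-0.642, 0.767, 0.0, -0.0]
ft_force: [-0.8, -0.8, -0.2]
width: 0.0153
time: 6.13
ee_pos: [0.5119, 0.0511, 0.1226]
eef_rot: [-0.642, 0.766, -0.0, 0.0]
ft_force: [0.0, -0.1, -0.7]
width: 0.0155
6.1833 [0.51181309 0.05118618 0.12249424] [-6.42363851e-01  7.66399718e-01 -3.01524600e-04  2.54632464e-04] [-0.12287874 -0.39590616 -0.33678402]
[[255.70857943 160.94365056]
 [255.64732859 138.81430708]]
200 105
```

View pics/f.png

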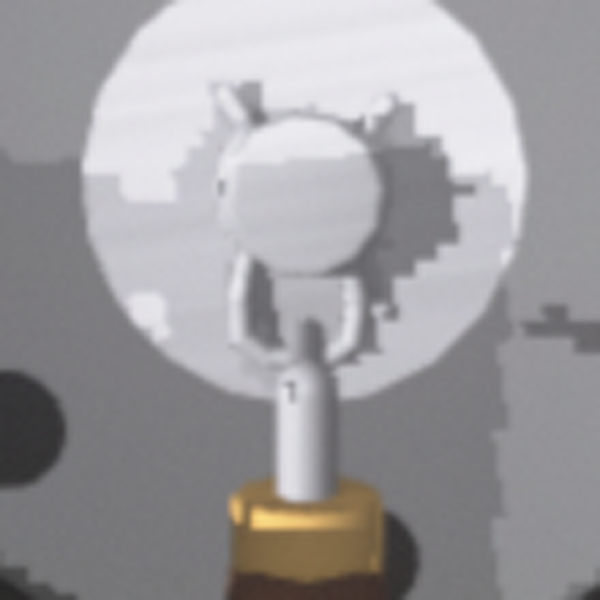

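Hover crop: the hook tip at (308,320) is over the eye, whose side wires are at (240,310) and (352,315) and whose outer wire is at about (292,358). The hook sits about 1.3 mm too far right, and 2° of yaw remains. I'll compute the axial offset next.

```bash
python3 - <<'E'
import pickle
from h import *
c=pickle.load(open("c3.pkl","rb"));T=R.from_quat([-.64236,.7664,0,0]).as_matrix()
f=lambda p,z:(onz(c,[(np.array(p)-[0,0])/5.4545+[200,105]],z)[0]-[.51181,.05119,0])@T*1000
print("hook lead edge",f((308,319),.1015),"bend",f((306,368),.1325),"collet",f((306,482),.133))
print("washer top..",f((305,182),.076),"L/R",f((83,185),.076),f((527,185),.076),"bottom",f((305,401),.076))
print("head bottom",f((303,274),.0852),"head L/R",f((228,195),.0852),f((382,195),.0852),"outer wire ctr",f((290,356),.0775),"eyeL",f((240,310),.0775),f((352,315),.0775),"tips",f((228,100),.0775),f((380,103),.0775))
E
```

```text
hook lead edge [   1.03606103  -40.00268957 -101.5       ] bend [   0.74817348  -41.16270239 -132.5       ] collet [   0.74041444  -30.11624634 -133.        ]
washer top.. [  0.74557228 -52.59524922 -76.        ] L/R [-27.07711102 -52.24126104 -76.        ] [ 28.57490352 -52.18470238 -76.        ] bottom [  0.72375803 -24.39603405 -76.        ]
head bottom [  0.48100208 -42.47967207 -85.2       ] head L/R [ -8.5107216  -52.02334943 -85.2       ] [  9.97484441 -52.00445507 -85.2       ] outer wire ctr [ -1.19499723 -30.68186413 -77.5       ] eyeL [ -7.53028426 -36.65041942 -77.5       ] [  6.70961726 -35.99153968 -77.5       ] tips [ -8.69859401 -62.72271298 -77.5       ] [  9.96062232 -62.3450507  -77.5       ]
```

```bash
python3 -m crank '[{"x":-0.001,"y":0.0005,"z":0,"ax":0,"ay":0,"az":0.013,"claw":1},{"x":-0.003,"y":0.001,"z":0,"ax":0,"ay":0,"az":0.026,"claw":1},{"x":-0.003,"y":0.001,"z":0.004,"ax":0,"ay":0,"az":0.026,"claw":1},{"x":-0.003,"y":0.001,"z":0.008,"ax":0,"ay":0,"az":0.026,"claw":1},{"x":-0.003,"y":0.001,"z":0.01,"ax":0,"ay":0,"az":0.026,"claw":1}]'
python3 -m crank '[{"x":0,"y":0,"z":0,"ax":0,"ay":0,"az":0,"claw":1},{"x":0,"y":0,"z":0,"ax":0,"ay":0,"az":0,"claw":1},{"x":0,"y":0,"z":0,"ax":0,"ay":0,"az":0,"claw":1},{"x":0,"y":0,"z":0,"ax":0,"ay":0,"az":0,"claw":1},{"x":0,"y":0,"z":0,"ax":0,"ay":0,"az":0,"claw":1}]'
python3 - <<'E'
from bench import r,camera
import cv2,pickle
from h import *
c=camera("wrist");pickle.dump(c,open("c4.pkl","wb"))
s=r.read_state();print(s["time"],s["ee_pos"],s["eef_rot"],s["ft_force"])
im=cv2.resize(c["color"][105:215,200:310],(600,600),interpolation=cv2.INTER_CUBIC);cv2.imwrite("pics/g.png",im)
E
```

```text
time: 6.6
ee_pos: [0.5109, 0.0543, 0.1113]
eef_rot: [-0.623, 0.783, 0.0, -0.0]
ft_force: [-0.0, -0.3, -0.4]
width: 0.0155
time: 7.02
ee_pos: [0.5112, 0.0545, 0.1122]
eef_rot: [-0.622, 0.783, -0.0, 0.0]
ft_force: [-0.6, -0.4, -0.7]
width: 0.0154
7.0667 [0.51120794 0.05446768 0.11217103] [-6.22243361e-01  7.82823849e-01 -1.17303480e-04  9.19338405e-05] [ 0.23770403 -0.51317102 -0.19505169]
```

View pics/g.png

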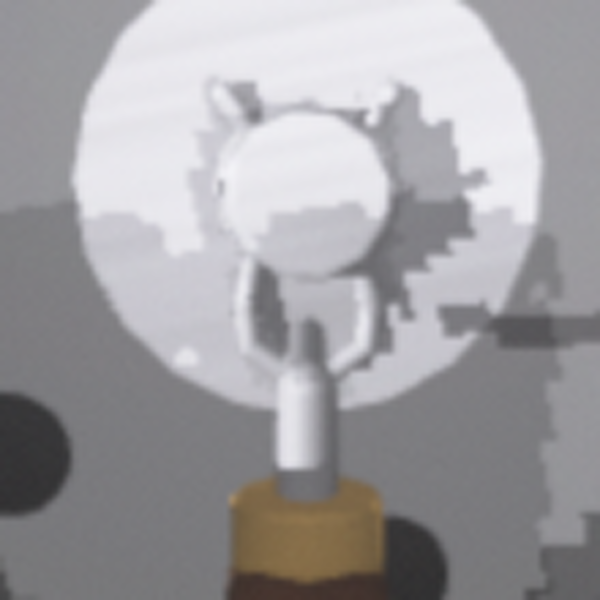

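The hook at (308,325) is centred between the eye's wires (245 and 367), and the clip axis is now vertical in the image. Lowering by feel.

```bash
python3 -m crank '[{"x":0,"y":0,"z":0.003,"ax":0,"ay":0,"az":0,"claw":1},{"x":0,"y":0,"z":0.006,"ax":0,"ay":0,"az":0,"claw":1},{"x":0,"y":0,"z":0.008,"ax":0,"ay":0,"az":0,"claw":1},{"x":0,"y":0,"z":0.0095,"ax":0,"ay":0,"az":0,"claw":1},{"x":0,"y":0,"z":0.01,"ax":0,"ay":0,"az":0,"claw":1}]'
python3 -m crank '[{"x":0,"y":0,"z":0.0005,"ax":0,"ay":0,"az":0,"claw":1},{"x":0,"y":0,"z":0.001,"ax":0,"ay":0,"az":0,"claw":1},{"x":0,"y":0,"z":0.0015,"ax":0,"ay":0,"az":0,"claw":1},{"x":0,"y":0,"z":0.002,"ax":0,"ay":0,"az":0,"claw":1},{"x":0,"y":0,"z":0.002,"ax":0,"ay":0,"az":0,"claw":1}]'
python3 -m crank '[{"x":0,"y":0,"z":0.0003,"ax":0,"ay":0,"az":0,"claw":1},{"x":0,"y":0,"z":0.0005,"ax":0,"ay":0,"az":0,"claw":1},{"x":0,"y":0,"z":0.0008,"ax":0,"ay":0,"az":0,"claw":1},{"x":0,"y":0,"z":0.001,"ax":0,"ay":0,"az":0,"claw":1},{"x":0,"y":0,"z":0.001,"ax":0,"ay":0,"az":0,"claw":1}]'
```

```text
time: 7.48
ee_pos: [0.5109, 0.0545, 0.1016]
eef_rot: [-0.622, 0.783, 0.0, -0.0]
ft_force: [-0.2, -0.1, -0.5]
width: 0.0156
time: 7.9
ee_pos: [0.5111, 0.0545, 0.1]
eef_rot: [-0.622, 0.783, -0.0, -0.0]
ft_force: [-1.4, 0.1, -0.2]
width: 0.0156
time: 8.32
ee_pos: [0.5111, 0.0545, 0.099]
eef_rot: [-0.622, 0.783, -0.0, -0.0]
ft_force: [0.1, -0.5, -0.4]
width: 0.0152
```

```bash
python3 -m crank '[{"x":0,"y":0,"z":0.0003,"ax":0,"ay":0,"az":0,"claw":1},{"x":0,"y":0,"z":0.0005,"ax":0,"ay":0,"az":0,"claw":1},{"x":0,"y":0,"z":0.0008,"ax":0,"ay":0,"az":0,"claw":1},{"x":0,"y":0,"z":0.001,"ax":0,"ay":0,"az":0,"claw":1},{"x":0,"y":0,"z":0.001,"ax":0,"ay":0,"az":0,"claw":1}]'
python3 -m crank '[{"x":0,"y":0,"z":0.0003,"ax":0,"ay":0,"az":0,"claw":1},{"x":0,"y":0,"z":0.0005,"ax":0,"ay":0,"az":0,"claw":1},{"x":0,"y":0,"z":0.0008,"ax":0,"ay":0,"az":0,"claw":1},{"x":0,"y":0,"z":0.001,"ax":0,"ay":0,"az":0,"claw":1},{"x":0,"y":0,"z":0.001,"ax":0,"ay":0,"az":0,"claw":1}]'
```

```text
time: 8.73
ee_pos: [0.5112, 0.0545, 0.0982]
eef_rot: [-0.622, 0.783, -0.0, 0.0]
ft_force: [-1.5, -0.3, 3.2]
width: 0.0157
time: 9.15
ee_pos: [0.5111, 0.0546, 0.0974]
eef_rot: [-0.622, 0.783, -0.0, -0.0]
ft_force: [-3.8, 0.2, 7.5]
width: 0.0152
```

Washer felt at TCP z ≈ 0.0988, stiffness about 4.5 N/mm. Starting the slow pull along +tool y while keeping an eye on the press force.

```bash
python3 -m crank '[{"x":0,"y":0.0004,"z":-0.0004,"ax":0,"ay":0,"az":0,"claw":1},{"x":0,"y":0.0008,"z":-0.0004,"ax":0,"ay":0,"az":0,"claw":1},{"x":0,"y":0.0012,"z":-0.0004,"ax":0,"ay":0,"az":0,"claw":1},{"x":0,"y":0.0016,"z":-0.0004,"ax":0,"ay":0,"az":0,"claw":1},{"x":0,"y":0.002,"z":-0.0004,"ax":0,"ay":0,"az":0,"claw":1}]'
python3 -m crank '[{"x":0,"y":0.0003,"z":0,"ax":0,"ay":0,"az":0,"claw":1},{"x":0,"y":0.0006,"z":0,"ax":0,"ay":0,"az":0,"claw":1},{"x":0,"y":0.0009,"z":0,"ax":0,"ay":0,"az":0,"claw":1},{"x":0,"y":0.0012,"z":0,"ax":0,"ay":0,"az":0,"claw":1},{"x":0,"y":0.0012,"z":0,"ax":0,"ay":0,"az":0,"claw":1}]'
```

```text
time: 9.57
ee_pos: [0.5097, 0.0549, 0.0977]
eef_rot: [-0.622, 0.783, -0.0, 0.0]
ft_force: [1.2, -1.6, 4.3]
width: 0.0155
time: 9.98
ee_pos: [0.5079, 0.0553, 0.0975]
eef_rot: [-0.622, 0.783, -0.0, -0.0]
ft_force: [1.3, -0.2, 4.7]
width: 0.0157
```

```bash
python3 -m crank '[{"x":0,"y":0.0003,"z":0,"ax":0,"ay":0,"az":0,"claw":1},{"x":0,"y":0.0006,"z":0,"ax":0,"ay":0,"az":0,"claw":1},{"x":0,"y":0.0009,"z":0.0001,"ax":0,"ay":0,"az":0,"claw":1},{"x":0,"y":0.0012,"z":0.0002,"ax":0,"ay":0,"az":0,"claw":1},{"x":0,"y":0.0012,"z":0.0002,"ax":0,"ay":0,"az":0,"claw":1}]'
```

```text
time: 10.4
ee_pos: [0.5069, 0.0555, 0.0974]
eef_rot: [-0.622, 0.783, -0.0, 0.0]
ft_force: [2.6, -1.2, 5.3]
width: 0.0154
```

```bash
python3 -m crank '[{"x":0,"y":0.0003,"z":0,"ax":0,"ay":0,"az":0,"claw":1},{"x":0,"y":0.0006,"z":0.0001,"ax":0,"ay":0,"az":0,"claw":1},{"x":0,"y":0.0008,"z":0.0002,"ax":0,"ay":0,"az":0,"claw":1},{"x":0,"y":0.001,"z":0.0002,"ax":0,"ay":0,"az":0,"claw":1},{"x":0,"y":0.001,"z":0.0002,"ax":0,"ay":0,"az":0,"claw":1}]'
```

```text
time: 10.82
ee_pos: [0.5062, 0.0556, 0.0973]
eef_rot: [-0.622, 0.783, -0.0, 0.0]
ft_force: [4.9, -1.5, 5.7]
width: 0.0155
```

The pull force is rising, so the hook is on the wire. Continuing in small steps.

```bash
python3 -m crank '[{"x":0,"y":0.0003,"z":0.0001,"ax":0,"ay":0,"az":0,"claw":1},{"x":0,"y":0.0006,"z":0.0002,"ax":0,"ay":0,"az":0,"claw":1},{"x":0,"y":0.0008,"z":0.0003,"ax":0,"ay":0,"az":0,"claw":1},{"x":0,"y":0.001,"z":0.0004,"ax":0,"ay":0,"az":0,"claw":1},{"x":0,"y":0.001,"z":0.0004,"ax":0,"ay":0,"az":0,"claw":1}]'
python3 -m crank '[{"x":0,"y":0.0003,"z":0.0001,"ax":0,"ay":0,"az":0,"claw":1},{"x":0,"y":0.0006,"z":0.0002,"ax":0,"ay":0,"az":0,"claw":1},{"x":0,"y":0.0008,"z":0.0003,"ax":0,"ay":0,"az":0,"claw":1},{"x":0,"y":0.001,"z":0.0004,"ax":0,"ay":0,"az":0,"claw":1},{"x":0,"y":0.001,"z":0.0004,"ax":0,"ay":0,"az":0,"claw":1}]'
```

```text
time: 11.23
ee_pos: [0.5058, 0.0557, 0.0971]
eef_rot: [-0.622, 0.783, -0.001, 0.001]
ft_force: [7.0, -1.8, 4.1]
width: 0.0159
time: 11.65
ee_pos: [0.5053, 0.0559, 0.0969]
eef_rot: [-0.622, 0.783, -0.001, 0.001]
ft_force: [8.1, -1.8, 5.5]
width: 0.0154
```

```bash
python3 -m crank '[{"x":0,"y":0.0003,"z":0.0001,"ax":0,"ay":0,"az":0,"claw":1},{"x":0,"y":0.0006,"z":0.0002,"ax":0,"ay":0,"az":0,"claw":1},{"x":0,"y":0.0008,"z":0.0003,"ax":0,"ay":0,"az":0,"claw":1},{"x":0,"y":0.001,"z":0.0004,"ax":0,"ay":0,"az":0,"claw":1},{"x":0,"y":0.001,"z":0.0004,"ax":0,"ay":0,"az":0,"claw":1}]'
python3 -m crank '[{"x":0,"y":0.0003,"z":0.0001,"ax":0,"ay":0,"az":0,"claw":1},{"x":0,"y":0.0006,"z":0.0002,"ax":0,"ay":0,"az":0,"claw":1},{"x":0,"y":0.0008,"z":0.0003,"ax":0,"ay":0,"az":0,"claw":1},{"x":0,"y":0.001,"z":0.0004,"ax":0,"ay":0,"az":0,"claw":1},{"x":0,"y":0.001,"z":0.0004,"ax":0,"ay":0,"az":0,"claw":1}]'
```

```text
time: 12.07
ee_pos: [0.5049, 0.056, 0.0968]
eef_rot: [-0.622, 0.783, -0.001, 0.002]
ft_force: [8.8, -2.6, 5.6]
width: 0.0154
time: 12.48
ee_pos: [0.5042, 0.0561, 0.0965]
eef_rot: [-0.622, 0.783, -0.002, 0.002]
ft_force: [10.6, -3.0, 3.9]
width: 0.0158
```

```bash
python3 -m crank '[{"x":0,"y":0.0003,"z":0.0002,"ax":0,"ay":0,"az":0,"claw":1},{"x":0,"y":0.0006,"z":0.0004,"ax":0,"ay":0,"az":0,"claw":1},{"x":0,"y":0.0008,"z":0.0006,"ax":0,"ay":0,"az":0,"claw":1},{"x":0,"y":0.001,"z":0.0007,"ax":0,"ay":0,"az":0,"claw":1},{"x":0,"y":0.001,"z":0.0007,"ax":0,"ay":0,"az":0,"claw":1}]'
python3 -m crank '[{"x":0,"y":0.0003,"z":0.0001,"ax":0,"ay":0,"az":0,"claw":1},{"x":0,"y":0.0006,"z":0.0002,"ax":0,"ay":0,"az":0,"claw":1},{"x":0,"y":0.0008,"z":0.0003,"ax":0,"ay":0,"az":0,"claw":1},{"x":0,"y":0.001,"z":0.0005,"ax":0,"ay":0,"az":0,"claw":1},{"x":0,"y":0.001,"z":0.0005,"ax":0,"ay":0,"az":0,"claw":1}]'
```

```text
time: 12.9
ee_pos: [0.5036, 0.0563, 0.096]
eef_rot: [-0.622, 0.783, -0.002, 0.002]
ft_force: [10.7, -2.0, 4.4]
width: 0.0153
time: 13.32
ee_pos: [0.502, 0.0567, 0.0953]
eef_rot: [-0.622, 0.783, -0.001, 0.002]
ft_force: [8.6, -1.1, 6.1]
width: 0.0157
```

```bash
python3 -m crank '[{"x":0,"y":0.0003,"z":0,"ax":0,"ay":0,"az":0,"claw":1},{"x":0,"y":0.0006,"z":0,"ax":0,"ay":0,"az":0,"claw":1},{"x":0,"y":0.0008,"z":0,"ax":0,"ay":0,"az":0,"claw":1},{"x":0,"y":0.001,"z":0,"ax":0,"ay":0,"az":0,"claw":1},{"x":0,"y":0.001,"z":0,"ax":0,"ay":0,"az":0,"claw":1}]'
python3 -m crank '[{"x":0,"y":0.0003,"z":0,"ax":0,"ay":0,"az":0,"claw":1},{"x":0,"y":0.0006,"z":0,"ax":0,"ay":0,"az":0,"claw":1},{"x":0,"y":0.0008,"z":0.0001,"ax":0,"ay":0,"az":0,"claw":1},{"x":0,"y":0.001,"z":0.0002,"ax":0,"ay":0,"az":0,"claw":1},{"x":0,"y":0.001,"z":0.0002,"ax":0,"ay":0,"az":0,"claw":1}]'
```

```text
time: 13.73
ee_pos: [0.5015, 0.0569, 0.0953]
eef_rot: [-0.622, 0.783, -0.002, 0.002]
ft_force: [11.5, -3.0, 4.4]
width: 0.0152
time: 14.15
ee_pos: [0.4992, 0.0574, 0.0949]
eef_rot: [-0.622, 0.783, -0.001, 0.001]
ft_force: [5.2, -1.4, 9.3]
width: 0.0154
```

```bash
python3 -m crank '[{"x":0,"y":0.0003,"z":-0.0004,"ax":0,"ay":0,"az":0,"claw":1},{"x":0,"y":0.0006,"z":-0.0006,"ax":0,"ay":0,"az":0,"claw":1},{"x":0,"y":0.0008,"z":-0.0006,"ax":0,"ay":0,"az":0,"claw":1},{"x":0,"y":0.001,"z":-0.0006,"ax":0,"ay":0,"az":0,"claw":1},{"x":0,"y":0.001,"z":-0.0006,"ax":0,"ay":0,"az":0,"claw":1}]'
```

```text
time: 14.57
ee_pos: [0.4973, 0.0579, 0.0951]
eef_rot: [-0.622, 0.783, -0.0, 0.0]
ft_force: [1.5, -1.0, 9.8]
width: 0.0157
```

Pull has gone slack. I'll ease the press and look.

```bash
python3 -m crank '[{"x":0,"y":0,"z":-0.0005,"ax":0,"ay":0,"az":0,"claw":1},{"x":0,"y":0,"z":-0.001,"ax":0,"ay":0,"az":0,"claw":1},{"x":0,"y":0,"z":-0.001,"ax":0,"ay":0,"az":0,"claw":1},{"x":0,"y":0,"z":-0.001,"ax":0,"ay":0,"az":0,"claw":1},{"x":0,"y":0,"z":-0.001,"ax":0,"ay":0,"az":0,"claw":1}]'
python3 - <<'E'
from bench import r,camera
import cv2,pickle
from h import *
c=camera("wrist");pickle.dump(c,open("c5.pkl","wb"))
s=r.read_state();print(s["time"],s["ee_pos"],s["eef_rot"],s["ft_force"])
cv2.imwrite("pics/i.png",cv2.resize(c["color"][80:230,180:330],(600,600),interpolation=cv2.INTER_CUBIC))
E
```

```text
time: 14.98
ee_pos: [0.4967, 0.0579, 0.0956]
eef_rot: [-0.622, 0.783, 0.0, -0.0]
ft_force: [1.9, -0.3, 6.9]
width: 0.0159
15.0333 [0.49668811 0.05792206 0.09564063] [-6.22305454e-01  7.82774410e-01  2.33599240e-04 -2.99457385e-04] [ 2.14026097 -0.45851266  6.03632109]
```

View pics/i.png

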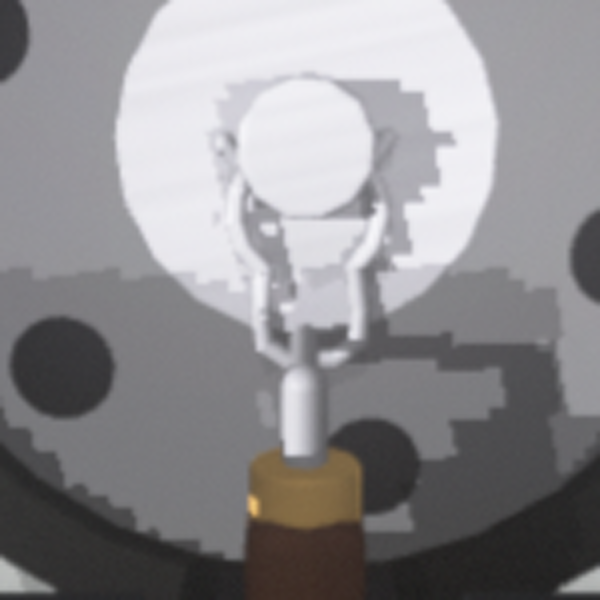

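The clip has let go and jumped. Its mouth tips are now level with the axle's centre at (225,140) and (385,140), and the hook is still inside the eye at (305,338). I'll drag about 19 mm further, drifting slightly left to miss the wheel hole at (375,465).

```bash
python3 -m crank '[{"x":0,"y":0.0007,"z":-0.0003,"ax":0,"ay":0,"az":0,"claw":1},{"x":0,"y":0.0014,"z":-0.0003,"ax":0,"ay":0,"az":0,"claw":1},{"x":0,"y":0.0021,"z":-0.0003,"ax":0,"ay":0,"az":0,"claw":1},{"x":0,"y":0.0028,"z":-0.0003,"ax":0,"ay":0,"az":0,"claw":1},{"x":0,"y":0.0035,"z":-0.0003,"ax":0,"ay":0,"az":0,"claw":1}]'
python3 -m crank '[{"x":0,"y":0.0007,"z":0,"ax":0,"ay":0,"az":0,"claw":1},{"x":0,"y":0.0014,"z":0,"ax":0,"ay":0,"az":0,"claw":1},{"x":0,"y":0.0021,"z":0,"ax":0,"ay":0,"az":0,"claw":1},{"x":0,"y":0.0028,"z":0,"ax":0,"ay":0,"az":0,"claw":1},{"x":0,"y":0.0035,"z":0,"ax":0,"ay":0,"az":0,"claw":1}]'
```

```text
time: 15.45
ee_pos: [0.4934, 0.0586, 0.0958]
eef_rot: [-0.622, 0.783, 0.0, -0.0]
ft_force: [3.3, -0.0, 3.7]
width: 0.0159
time: 15.87
ee_pos: [0.4901, 0.0593, 0.0959]
eef_rot: [-0.622, 0.783, 0.0, -0.0]
ft_force: [3.3, -1.4, 3.5]
width: 0.0155
```

```bash
python3 -m crank '[{"x":-0.0002,"y":0.0007,"z":0.0003,"ax":0,"ay":0,"az":0,"claw":1},{"x":-0.0004,"y":0.0014,"z":0.0003,"ax":0,"ay":0,"az":0,"claw":1},{"x":-0.0006,"y":0.0021,"z":0.0003,"ax":0,"ay":0,"az":0,"claw":1},{"x":-0.0008,"y":0.0028,"z":0.0003,"ax":0,"ay":0,"az":0,"claw":1},{"x":-0.001,"y":0.0035,"z":0.0003,"ax":0,"ay":0,"az":0,"claw":1}]'
python3 -m crank '[{"x":-0.0003,"y":0.0007,"z":0,"ax":0,"ay":0,"az":0,"claw":1},{"x":-0.0006,"y":0.0014,"z":0,"ax":0,"ay":0,"az":0,"claw":1},{"x":-0.0009,"y":0.0021,"z":0,"ax":0,"ay":0,"az":0,"claw":1},{"x":-0.0012,"y":0.0028,"z":0,"ax":0,"ay":0,"az":0,"claw":1},{"x":-0.0015,"y":0.0035,"z":0,"ax":0,"ay":0,"az":0,"claw":1}]'
python3 -m crank '[{"x":-0.0003,"y":0.0007,"z":0,"ax":0,"ay":0,"az":0,"claw":1},{"x":-0.0006,"y":0.0014,"z":0,"ax":0,"ay":0,"az":0,"claw":1},{"x":-0.0009,"y":0.0021,"z":0,"ax":0,"ay":0,"az":0,"claw":1},{"x":-0.0012,"y":0.0028,"z":0,"ax":0,"ay":0,"az":0,"claw":1},{"x":-0.0015,"y":0.0035,"z":0,"ax":0,"ay":0,"az":0,"claw":1}]'
```

```text
time: 16.28
ee_pos: [0.4872, 0.061, 0.0957]
eef_rot: [-0.622, 0.783, -0.0, 0.0]
ft_force: [2.4, -1.5, 4.8]
width: 0.0157
time: 16.7
ee_pos: [0.4841, 0.0632, 0.0957]
eef_rot: [-0.622, 0.783, -0.0, 0.0]
ft_force: [3.7, -0.5, 6.3]
width: 0.0159
time: 17.12
ee_pos: [0.481, 0.0654, 0.0957]
eef_rot: [-0.622, 0.783, -0.0, 0.0]
ft_force: [2.0, -1.2, 5.9]
width: 0.0157
```

```bash
python3 -m crank '[{"x":-0.0002,"y":0.0007,"z":0,"ax":0,"ay":0,"az":0,"claw":1},{"x":-0.0004,"y":0.0014,"z":0,"ax":0,"ay":0,"az":0,"claw":1},{"x":-0.0006,"y":0.0021,"z":0,"ax":0,"ay":0,"az":0,"claw":1},{"x":-0.0008,"y":0.0027,"z":0,"ax":0,"ay":0,"az":0,"claw":1},{"x":-0.0008,"y":0.003,"z":0,"ax":0,"ay":0,"az":0,"claw":1}]'
python3 -m crank '[{"x":0,"y":-0.0005,"z":-0.0004,"ax":0,"ay":0,"az":0,"claw":1},{"x":0,"y":-0.0012,"z":-0.0008,"ax":0,"ay":0,"az":0,"claw":1},{"x":0,"y":-0.002,"z":-0.001,"ax":0,"ay":0,"az":0,"claw":1},{"x":0,"y":-0.003,"z":-0.001,"ax":0,"ay":0,"az":0,"claw":1},{"x":0,"y":-0.003,"z":-0.001,"ax":0,"ay":0,"az":0,"claw":1}]'
python3 -m crank '[{"x":0,"y":0,"z":-0.001,"ax":0,"ay":0,"az":0,"claw":1},{"x":0,"y":0,"z":-0.002,"ax":0,"ay":0,"az":0,"claw":1},{"x":0,"y":0,"z":-0.003,"ax":0,"ay":0,"az":0,"claw":1},{"x":0,"y":0,"z":-0.005,"ax":0,"ay":0,"az":0,"claw":1},{"x":0,"y":0,"z":-0.008,"ax":0,"ay":0,"az":0,"claw":1}]'
python3 -m crank '[{"x":0,"y":0,"z":-0.005,"ax":0,"ay":0,"az":0,"claw":1},{"x":0,"y":0,"z":-0.015,"ax":0,"ay":0,"az":0,"claw":1},{"x":0,"y":0,"z":-0.03,"ax":0,"ay":0,"az":0,"claw":1},{"x":0,"y":0,"z":-0.045,"ax":0,"ay":0,"az":0,"claw":1},{"x":0,"y":0,"z":-0.06,"ax":0,"ay":0,"az":0,"claw":1}]'
python3 - <<'E'
from bench import r,camera
import cv2,pickle
from h import *
c=camera("wrist");pickle.dump(c,open("c6.pkl","wb"))
s=r.read_state();print(s["time"],s["ee_pos"],s["eef_rot"],s["ft_force"])
cv2.imwrite("pics/j.png",cv2.resize(c["color"][0:240,130:450],(800,600),interpolation=cv2.INTER_CUBIC))
E
```

```text
time: 17.53
ee_pos: [0.4775, 0.0671, 0.0954]
eef_rot: [-0.622, 0.783, 0.0, -0.001]
ft_force: [0.2, -0.7, 5.7]
width: 0.0156
time: 17.95
ee_pos: [0.4802, 0.0666, 0.0962]
eef_rot: [-0.622, 0.783, 0.001, -0.001]
ft_force: [-1.3, 0.1, 5.1]
width: 0.0155
time: 18.37
ee_pos: [0.4807, 0.0663, 0.1044]
eef_rot: [-0.622, 0.783, 0.0, -0.0]
ft_force: [-0.8, -0.2, -0.4]
width: 0.0158
time: 18.78
ee_pos: [0.4811, 0.0664, 0.1662]
eef_rot: [-0.622, 0.783, -0.0, 0.0]
ft_force: [0.1, 0.1, -0.7]
width: 0.0155
18.8333 [0.48262566 0.06676554 0.16917994] [-0.62229155  0.78278226 -0.00129094  0.00187161] [0.74405871 0.63005743 2.97011729]
```

View pics/j.png

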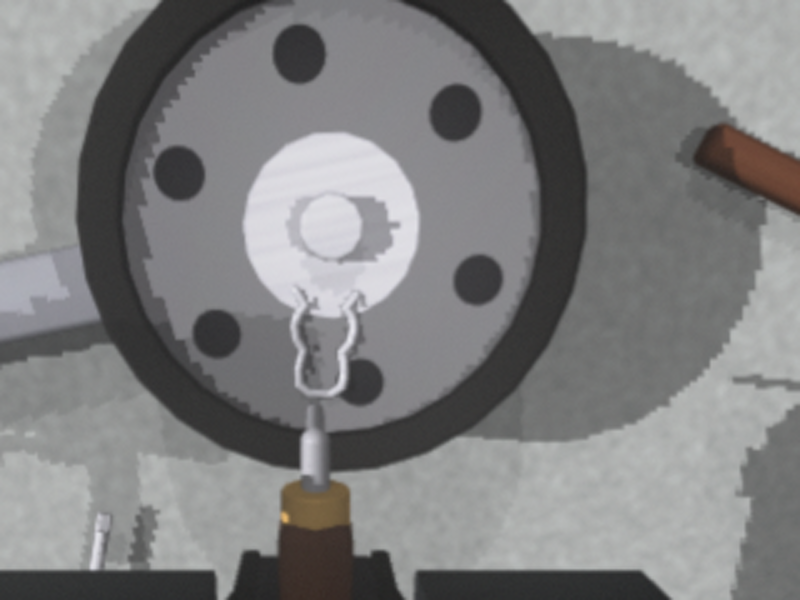

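The clip lies in the dished face: its mouth tips at (300,292) and (357,295) are clear of the axle head's edge at v≈258. The eye is at (320,385), and the hook is lifted out. Now taking the pick back to the crate.

```bash
python3 -m crank '[{"x":0.018,"y":-0.006,"z":0,"ax":0,"ay":0,"az":-0.015,"claw":1},{"x":0.043,"y":-0.015,"z":0,"ax":0,"ay":0,"az":-0.036,"claw":1},{"x":0.07,"y":-0.025,"z":0,"ax":0,"ay":0,"az":-0.06,"claw":1},{"x":0.1,"y":-0.036,"z":0,"ax":0,"ay":0,"az":-0.085,"claw":1},{"x":0.128,"y":-0.046,"z":0,"ax":0,"ay":0,"az":-0.102,"claw":1}]'
python3 -m crank '[{"x":0.03,"y":-0.004,"z":0,"ax":0,"ay":0,"az":0,"claw":1},{"x":0.06,"y":-0.008,"z":0,"ax":0,"ay":0,"az":0,"claw":1},{"x":0.09,"y":-0.012,"z":0,"ax":0,"ay":0,"az":0,"claw":1},{"x":0.12,"y":-0.017,"z":0,"ax":0,"ay":0,"az":0,"claw":1},{"x":0.15,"y":-0.021,"z":0,"ax":0,"ay":0,"az":0,"claw":1}]'
python3 -m crank '[{"x":0.03,"y":-0.004,"z":0,"ax":0,"ay":0,"az":0,"claw":1},{"x":0.06,"y":-0.008,"z":0,"ax":0,"ay":0,"az":0,"claw":1},{"x":0.085,"y":-0.012,"z":0,"ax":0,"ay":0,"az":0,"claw":1},{"x":0.1013,"y":-0.0143,"z":0,"ax":0,"ay":0,"az":0,"claw":1},{"x":0.1013,"y":-0.0143,"z":0,"ax":0,"ay":0,"az":0,"claw":1}]'
python3 -m crank '[{"x":0,"y":0,"z":0.01,"ax":0,"ay":0,"az":0,"claw":1},{"x":0,"y":0,"z":0.03,"ax":0,"ay":0,"az":0,"claw":1},{"x":0,"y":0,"z":0.05,"ax":0,"ay":0,"az":0,"claw":1},{"x":0,"y":0,"z":0.07,"ax":0,"ay":0,"az":0,"claw":1},{"x":0,"y":0,"z":0.08,"ax":0,"ay":0,"az":0,"claw":1}]'
python3 -m crank '[{"x":0,"y":0,"z":0.005,"ax":0,"ay":0,"az":0,"claw":1},{"x":0,"y":0,"z":0.01,"ax":0,"ay":0,"az":0,"claw":1},{"x":0,"y":0,"z":0.013,"ax":0,"ay":0,"az":0,"claw":1},{"x":0,"y":0,"z":0.015,"ax":0,"ay":0,"az":0,"claw":1},{"x":0,"y":0,"z":0.015,"ax":0,"ay":0,"az":0,"claw":1}]'
```

```text
time: 19.25
ee_pos: [0.4972, -0.0703, 0.1653]
eef_rot: [-0.7, 0.714, -0.0, 0.0]
ft_force: [1.6, -0.0, -0.8]
width: 0.0154
time: 19.67
ee_pos: [0.5146, -0.2207, 0.1653]
eef_rot: [-0.699, 0.715, -0.0, 0.0]
ft_force: [0.1, 1.0, -0.0]
width: 0.0155
time: 20.08
ee_pos: [0.5254, -0.3252, 0.1647]
eef_rot: [-0.697, 0.717, -0.0, -0.001]
ft_force: [-0.0, -1.3, -1.2]
width: 0.0158
time: 20.5
ee_pos: [0.5255, -0.3183, 0.0818]
eef_rot: [-0.699, 0.715, 0.002, -0.0]
ft_force: [-0.9, 0.6, -0.8]
width: 0.0154
time: 20.92
ee_pos: [0.5267, -0.3208, 0.07]
eef_rot: [-0.699, 0.715, -0.0, 0.0]
ft_force: [0.2, -0.4, -0.2]
width: 0.0154
```

Lowering slowly to feel the crate top.

```bash
python3 -m crank '[{"x":0,"y":0,"z":0.002,"ax":0,"ay":0,"az":0,"claw":1},{"x":0,"y":0,"z":0.004,"ax":0,"ay":0,"az":0,"claw":1},{"x":0,"y":0,"z":0.006,"ax":0,"ay":0,"az":0,"claw":1},{"x":0,"y":0,"z":0.008,"ax":0,"ay":0,"az":0,"claw":1},{"x":0,"y":0,"z":0.009,"ax":0,"ay":0,"az":0,"claw":1}]'
python3 -m crank '[{"x":0,"y":0,"z":0.0005,"ax":0,"ay":0,"az":0,"claw":1},{"x":0,"y":0,"z":0.001,"ax":0,"ay":0,"az":0,"claw":1},{"x":0,"y":0,"z":0.0015,"ax":0,"ay":0,"az":0,"claw":1},{"x":0,"y":0,"z":0.002,"ax":0,"ay":0,"az":0,"claw":1},{"x":0,"y":0,"z":0.002,"ax":0,"ay":0,"az":0,"claw":1}]'
```

```text
time: 21.33
ee_pos: [0.5263, -0.3207, 0.0604]
eef_rot: [-0.699, 0.715, 0.0, -0.0]
ft_force: [0.1, -0.9, 1.0]
width: 0.0158
time: 21.75
ee_pos: [0.5266, -0.3209, 0.0592]
eef_rot: [-0.699, 0.715, -0.0, -0.0]
ft_force: [-1.6, 0.9, 6.7]
width: 0.0157
```

It's on the crate. Releasing, rising, and taking a last look.

```bash
python3 -m crank '[{"x":0,"y":0,"z":0,"ax":0,"ay":0,"az":0,"claw":0.6},{"x":0,"y":0,"z":0,"ax":0,"ay":0,"az":0,"claw":0.4},{"x":0,"y":0,"z":0,"ax":0,"ay":0,"az":0,"claw":0},{"x":0,"y":0,"z":0,"ax":0,"ay":0,"az":0,"claw":0},{"x":0,"y":0,"z":0,"ax":0,"ay":0,"az":0,"claw":0}]'
python3 -m crank '[{"x":0,"y":0,"z":0,"ax":0,"ay":0,"az":0,"claw":0},{"x":0,"y":0,"z":0,"ax":0,"ay":0,"az":0,"claw":0},{"x":0,"y":0,"z":0,"ax":0,"ay":0,"az":0,"claw":0},{"x":0,"y":0,"z":-0.003,"ax":0,"ay":0,"az":0,"claw":0},{"x":0,"y":0,"z":-0.008,"ax":0,"ay":0,"az":0,"claw":0}]'
python3 -m crank '[{"x":0,"y":0,"z":-0.01,"ax":0,"ay":0,"az":0,"claw":0},{"x":0,"y":0,"z":-0.03,"ax":0,"ay":0,"az":0,"claw":0},{"x":0,"y":0,"z":-0.06,"ax":0,"ay":0,"az":0,"claw":0},{"x":0,"y":0,"z":-0.09,"ax":0,"ay":0,"az":0,"claw":0},{"x":0,"y":0,"z":-0.12,"ax":0,"ay":0,"az":0,"claw":0}]'
python3 -m crank '[{"x":0,"y":0,"z":-0.02,"ax":0,"ay":0,"az":0,"claw":0},{"x":0,"y":0.02,"z":-0.03,"ax":0,"ay":0,"az":0,"claw":0},{"x":0,"y":0.04,"z":-0.03,"ax":0,"ay":0,"az":0,"claw":0},{"x":0,"y":0.05,"z":-0.03,"ax":0,"ay":0,"az":0,"claw":0},{"x":0,"y":0.05,"z":-0.03,"ax":0,"ay":0,"az":0,"claw":0}]'
python3 - <<'E'
from bench import r,camera
import cv2,pickle
from h import *
c=camera("wrist");t=camera("scene")
s=r.read_state();print(s["time"],s["ee_pos"],s["ft_force"])
a=cv2.resize(c["color"],(533,400));b=cv2.resize(t["color"][130:260,120:430],None,fx=2.58,fy=2.58)[:,:800]
b=cv2.resize(t["color"][140:260,120:360],(533,266),interpolation=cv2.INTER_CUBIC)
im=np.vstack([a,b]);cv2.imwrite("pics/k.png",cv2.resize(im,(480,600)))
E
```

```text
time: 22.17
ee_pos: [0.5264, -0.3208, 0.0585]
eef_rot: [-0.699, 0.715, 0.0, -0.0]
ft_force: [0.4, 0.6, -0.7]
width: 0.0364
time: 22.58
ee_pos: [0.5261, -0.3206, 0.0665]
eef_rot: [-0.699, 0.715, 0.0, -0.0]
ft_force: [-0.3, -0.1, -0.2]
width: 0.0433
time: 23.0
ee_pos: [0.5263, -0.3207, 0.1891]
eef_rot: [-0.699, 0.715, -0.0, 0.0]
ft_force: [1.0, -1.8, -0.6]
width: 0.0434
time: 23.42
ee_pos: [0.4747, -0.3204, 0.2177]
eef_rot: [-0.698, 0.716, -0.001, -0.0]
ft_force: [0.0, -0.9, -0.5]
width: 0.0437
23.5167 [ 0.47663175 -0.31952178  0.21692517] [ 0.87152644 -0.84569882 -0.57829407]
```

View pics/k.png

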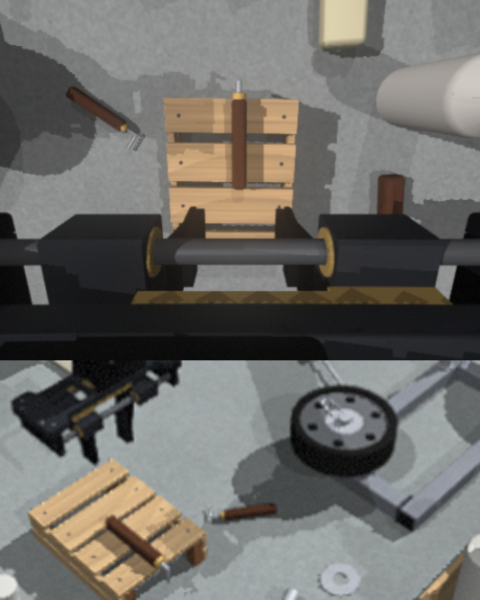

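The pick lies on the crate as it did at the start, with its hook over the far edge at (238,85). The clip lies off the axle in the wheel's face at about (330,405), and nothing else has moved. Handing in.

```bash
python3 -c "
from bench import close_job
print(close_job())"
```

```text
the job is handed in; nothing more can be done
None
```

The clip is off the axle and lies in the dished face of the wheel. The pick is back on top of the crate where I found it, with its hook over the edge. I've handed the job in at about 23.5 s of the 72 s allowed; it gave no verdict.

- **Picking and placing:** I took the middle-sized pick from the crate and lowered its hook into the clip's eye until I felt the washer. At the end I set it back down on the crate with about 7 N before letting go.
- **Pulling the clip:** I pulled slowly along the clip's own line. The pull peaked at about 12 N, and the clip then let go and jumped. I dragged it about 20 mm further, lifted the hook out and left it there.
- **Last checks:** The close view after lifting the hook shows the clip's mouth well clear of the axle head. The final wrist and scene views show the pick flat on the crate and nothing else visibly moved, with the gripper well clear of everything.
- **Press on the washer:** It wasn't a steady 5 N. It ranged from about 3.5 N to just under 10 N, with the peak as the clip released.
- **Hook height:** By the end of the pull, the hook was riding about 2 mm higher in the grip than at the start.
- **Not checked:** I didn't inspect the wheel or clip up close for marks.

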